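Complete the set of shelf feet

ROBOT

A 6-joint arm with a two-finger parallel gripper is mounted at the origin on the work surface. World frame = base frame: x ahead of the robot, y to its left, z up, the work surface at z = 0. Lengths are in m, angles in rad, forces in N, time in s.
With the tool pointing down it reaches from about 0.325 to 0.775 m from the base axis. Payload 5.5 kg.
Tool frame: the origin (TCP) lies where the fingers leave the gripper's body, on its centre line; the fingertips stand 80 mm ahead of it and the grasp point (between the pads) lies 61 mm ahead of it (ctrl.hold_point_z is the distance from the TCP to the grasp point, in m); x points along the fingers, y is the direction in which the jaws open and shut, and the axes are right-handed (so a half turn about x gives the same grasp; the last joint's range is limited). The gripper opens to 88 mm and grips with 3 to 60 N. Pads are 20 mm wide; open, the fingers measure 115 mm over their backs; the gripper's body (75 mm by 178 mm) begins 61 mm behind the grasp point.
Start: joints at [1.056, 0.091, 1.231, -0, 1.82, -0.057], TCP at [0.265, 0.538, 0.303] pointing down, gripper open.
Joint ranges: [-2.87, 2.87], [-0.86, 2.18], [0.17, 2.46], [-1.51, 4.65], [0.06, 2.69], [-2.65, 2.65]. Speed limits (rad/s): [2.57, 2.57, 3.01, 3.14, 3.14, 3.14].

INTERFACE

Orientations are given as a rotation vector (axis times angle).
In Python, from bench import telemetry, read_camera, camera_model, ticket, ctrl gives the robot as it stands.
- The arm moves only by the shell command python3 -m inch 'ROWS' [FORCE]. ROWS is JSON, a list of rows, each a list of 7 numbers: the shift along the tool's x, y, z in cm, then the turn, a rotation vector about the tool's x, y, z in rad, then the opening, from 0 (shut) to 1 (fully open). A call has 1 to 12 rows; each row shifts and turns the commanded pose from where the row before left it, along the tool's axes as they then stand; what a row does not reach is not made up. A row lasts 1/10 s, in which the tool goes at most 50 mm and 8.59 degrees, less where a joint would pass 70% of its speed; a pose out of reach is approached as far as the arm can. A call is refused whole if a number of a shift passes 5 or a number of a turn 0.15, either way. A call with a gripper value outside its range is refused whole. The fingers move at their own pace and stop on an object; FORCE is the grip in N (left out, the last holds). Time passes only in rows, so rows that do not move let the fingers close. It gives the time, the measured TCP pose, the force and the opening at its end, in the units of the state.
- telemetry.state(): the state, without advancing time (a new reading comes with each control period).
- read_camera(name): name is "side" or "top" or "wrist"; returns the picture (384x512x3 uint8, red, green, blue); there is no depth.
- camera_model(name): a dict with "fovy" (degrees; the focal length in pixels is half the picture's height over the tangent of half this angle, whatever the lens; pixels are square), "cx", "cy" (the principal point, pixels), "R" (3x3) and "t" (3): a world point X has camera coordinates R X + t; the wrist camera has in their place "mount" (4x4, takes a point from camera to tool coordinates, whose origin is the TCP and whose axes are the tool frame's). Camera axes: x right, y down, z forward; pixel columns grow to the right and rows downward; lengths in m; the calibration is good to about 2 mm. A picture is of the moment at which its call begins: read the wrist's pose just before it. camera_model takes no time and is no camera call.
- ticket.close_job(): hands the job in, once; it reports no verdict.
The state is a dict: "time": time; "joint_positions": joint angles; "qd": joint speeds; "joint_efforts": joint torques, N m; "tool_pos": TCP position; "tcp_rot": TCP orientation; "contact_force": force on the tool from outside, world axes, zero at the start; "torque": the same for the moment, N m; "grip_width": finger opening in m.
Only numpy, scipy, OpenCV 4.12 (cv2) and the standard library are available. Lean on these libraries where they do the work, as an engineer would, in place of code of your own. Each camera call takes 0.05 s, during which the arm holds its last target. There are 200 camera calls.

TASK

This shelf kit needs four black levelling feet and the blue tray holds only two. Put the two loose black feet from the bench into the two empty pockets of the tray, one in each pocket, standing upright on the pocket floor with the stem up.

Things in the scene. Friction and masses are not known exactly. Their poses are not given: they have to be found in the camera images.
- foot_a_center (a point): loose levelling foot standing upright on the table: round black base 46 mm wide, 12 mm high; 24 mm dark nut on it (12 to 20 mm up); steel stem 16 mm thick up to the top; 80 mm tall, about 0.12 kg. This point: on its axis, half-way up (40 mm above its underside), on the bare stem, where or above which it is best pinched; z up the stem. The red-based foot and the orange cap are not wanted
- foot_b_center (a point): loose levelling foot standing upright on the table: round black base 46 mm wide, 12 mm high; 24 mm dark nut on it (12 to 20 mm up); steel stem 16 mm thick up to the top; 80 mm tall, about 0.12 kg. This point: on its axis, half-way up (40 mm above its underside), on the bare stem, where or above which it is best pinched; z up the stem. The red-based foot and the orange cap are not wanted
- pocket2 (a point): empty pocket of the blue kit tray (180 x 180 x 22 mm, fixed to the table, turned any way; 2 x 2 pockets, centres 84 mm apart, the other two hold clipped-in feet that stand 64 mm above the tray). Square pocket, 65 x 65 mm, 16 mm deep, white floor 6 mm above the table. This point: centre of its mouth, 22 mm above the table; z up, x and y along its sides
- pocket3 (a point): empty pocket of the blue kit tray (180 x 180 x 22 mm, fixed to the table, turned any way; 2 x 2 pockets, centres 84 mm apart, the other two hold clipped-in feet that stand 64 mm above the tray). Square pocket, 65 x 65 mm, 16 mm deep, white floor 6 mm above the table. This point: centre of its mouth, 22 mm above the table; z up, x and y along its sides

How it is judged:
By the outcome, as a careful person would: the job done as asked, in the order asked, and still so for the second after the job is handed in, with the robot touching nothing.
It also fails if it takes over 64 s, if anything falls off the work surface, if the arm or the gripper's body presses on something with over 40 N, if the wrist force passes 120 N, or if a joint passes its speed limit or range.

## Working session

There is one attempt and no reset: what is moved stays moved. The work goes in short steps, Python scripts to look and compute and a shell command to move; the robot and the scene stay as the last step left them, time stands still between calls to the robot, and variables do not carry over. Pictures are saved under pics/ and viewed, about 8 in all and at most 12, crops included, and the job is handed in when it is done.

```bash
mkdir -p pics; ls; python3 - <<'E'
from bench import telemetry, read_camera, camera_model, ctrl
import cv2,numpy as np
s=telemetry.state(); print({k:np.round(v,3).tolist() for k,v in s.items()}); print(ctrl.hold_point_z)
for n in("side","top","wrist"):
    print(n,camera_model(n)); cv2.imwrite(f"pics/{n}0.png",read_camera(n)[:,:,::-1])
E
```

```text
pics
{'time': 0.0, 'joint_positions': [1.056, 0.092, 1.232, 0.0, 1.82, -0.057], 'qd': [0.002, -0.001, -0.001, -0.002, -0.0, -0.001], 'joint_efforts': [-0.0, -44.644, -40.645, 0.07, 0.029, -0.0], 'tool_pos': [0.265, 0.538, 0.302], 'tcp_rot': [0.358, 1.541, -0.361], 'contact_force': [-0.396, -1.125, 0.473], 'torque': [0.032, 0.02, -0.02], 'grip_width': 0.088}
0.0613
side {'fovy': 44.22689846590104, 'cx': 262.4201759468754, 'cy': 186.9430045660106, 'R': array([[ 0.87288026, -0.48779608, -0.01162046],
       [-0.33244658, -0.57712236, -0.74592831],
       [ 0.35715448,  0.65496928, -0.66592486]]), 't': array([-0.46870748,  0.20610393,  1.10090842])}
top {'fovy': 50.43450940595257, 'cx': 254.94314512202553, 'cy': 199.77314621940846, 'R': array([[-0.00804987, -0.99992731, -0.00897673],
       [-0.99225689,  0.00910013, -0.12386871],
       [ 0.12394139,  0.0079101 , -0.99225801]]), 't': array([-0.00851202,  0.53716858,  0.85567381])}
wrist {'fovy': 68.33347883407747, 'cx': 256.81402312038523, 'cy': 192.62104738174904, 'mount': array([[-2.02879984e-04, -2.87718824e-01,  9.57714904e-01,
        -8.25632715e-02],
       [ 9.99998581e-01,  1.54302872e-03,  6.75397348e-04,
        -2.68636676e-04],
       [-1.67210614e-03,  9.57713682e-01,  2.87718103e-01,
        -7.93670287e-02],
       [ 0.00000000e+00,  0.00000000e+00,  0.00000000e+00,
         1.00000000e+00]])}
```

View pics/top0.png

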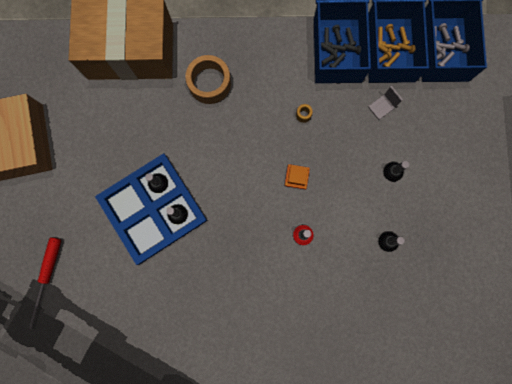

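View pics/side0.png

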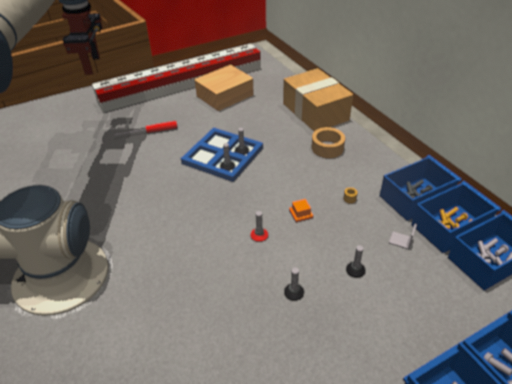

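Top view: loose black feet have bases at (394,172) and (389,241), with stem tops at about (405,164) and (401,240). The red decoy is at (303,235). The empty pockets are at (127,203) and (146,235). The side view shows the same feet at (356,269) and (294,291), with tops at (359,249) and (295,270).

```bash
cat > h.py <<'E'
import cv2,numpy as np
from bench import camera_model,telemetry
from scipy.spatial.transform import Rotation as Ro
def cam(n,state=None):
    m=camera_model(n); f=192/np.tan(np.radians(m["fovy"]/2))
    K=np.array([[f,0,m["cx"]],[0,f,m["cy"]],[0,0,1]])
    if n=="wrist":
        T=np.eye(4);T[:3,:3]=Ro.from_rotvec(state["tcp_rot"]).as_matrix();T[:3,3]=state["tool_pos"]
        W=np.linalg.inv(T@m["mount"]); return K,W[:3,:3],W[:3,3]
    return K,np.array(m["R"]),np.array(m["t"])
def atz(c,uv,z):
    K,R,t=c; d=R.T@np.linalg.inv(K)@[*uv,1]; o=-R.T@t
    return o+d*(z-o[2])/d[2]
def tri(c1,p1,c2,p2):
    P=[c[0]@np.c_[c[1],c[2]] for c in(c1,c2)]
    X=cv2.triangulatePoints(P[0],P[1],np.array(p1,float).reshape(2,1),np.array(p2,float).reshape(2,1))
    return (X[:3]/X[3]).ravel()
def proj(c,X):
    q=c[0]@(c[1]@np.array(X)+c[2]); return q[:2]/q[2]
E
python3 - <<'E'
from h import *
T,S=cam("top"),cam("side")
im=cv2.imread("pics/top0.png"); si=cv2.imread("pics/side0.png")
def blobs(mask,lo,hi):
    n,_,st,ce=cv2.connectedComponentsWithStats(mask.astype(np.uint8)); return [(st[i].tolist(),ce[i].round(1)) for i in range(1,n) if lo<st[i][4]<hi]
print("tri tops",tri(T,(405,164),S,(359,248)),tri(T,(401.5,240),S,(295,269)))
blk=im.max(2)<30
print([ (s,c,atz(T,c,.008).round(4)) for s,c in blobs(blk,80,800)])
wh=im.min(2)>150
for s,c in blobs(wh,200,3000): print("white",s,c,atz(T,c,.006).round(4))
b=im.astype(int); bl=((b[:,:,0]>b[:,:,2]+50)).astype(np.uint8); bl[:,300:]=0
bl=cv2.morphologyEx(bl,cv2.MORPH_OPEN,np.ones((3,3)))
pts=cv2.findNonZero(bl); r=cv2.minAreaRect(pts); bx=cv2.boxPoints(r); print(r)
W=np.array([atz(T,p,.022) for p in bx]); print(W.round(4),W.mean(0),np.linalg.norm(W-np.roll(W,1,0),axis=1))
w2=((si.min(2)>140)).astype(np.uint8); w2[:120]=0;w2[190:]=0
for s,c in blobs(w2,60,2000): print("side white",s,c,atz(S,c,.006).round(4))
E
```

```text
tri tops [ 0.60250906 -0.32632798  0.07877686] [ 0.44518456 -0.30910237  0.08406389]
[([384, 162, 20, 20, 247], array([392.8, 171.6]), array([ 0.6014, -0.3244,  0.008 ])), ([149, 174, 19, 19, 222], array([158.7, 183.1]), array([0.5802, 0.2042, 0.008 ])), ([168, 205, 19, 19, 208], array([178.7, 214.2]), array([0.5093, 0.1579, 0.008 ])), ([379, 232, 19, 19, 236], array([387.4, 240.9]), array([ 0.446 , -0.3048,  0.008 ]))]
white [141, 166, 34, 34, 248] [158.6 183.3] [0.5801 0.2049 0.006 ]
white [109, 186, 35, 34, 635] [125.8 202.8] [0.5363 0.278  0.006 ]
white [161, 197, 34, 35, 276] [177.4 214.1] [0.5097 0.1612 0.006 ]
white [129, 217, 34, 36, 670] [145.1 234.4] [0.4649 0.2327 0.006 ]
((150.0283203125, 208.5635986328125), (80.11973571777344, 82.91643524169922), 57.875)
[[0.5487 0.3448 0.022 ]
 [0.6471 0.1907 0.022 ]
 [0.4937 0.0939 0.022 ]
 [0.3991 0.2459 0.022 ]] [0.52217089 0.21882529 0.022     ] [0.17931409 0.18291122 0.18142339 0.17900611]
side white [28, 121, 33, 21, 332] [ 43.1 130.5] [0.0718 0.6251 0.006 ]
side white [272, 120, 29, 27, 267] [286.3 131.1] [0.7513 0.2266 0.006 ]
side white [208, 135, 21, 13, 173] [218.2 141.4] [0.5385 0.2858 0.006 ]
side white [193, 150, 21, 14, 188] [203.1 156.3] [0.4669 0.2401 0.006 ]
side white [386, 153, 22, 16, 113] [396.3 160.7] [ 0.9531 -0.0655  0.006 ]
side white [333, 162, 55, 28, 776] [360.3 177.7] [ 0.8135 -0.0739  0.006 ]
```

```bash
cat >> h.py <<'E'
def togo(x,y,z):
    "cm in tool axes to bring the GRASP point to world x,y,z"
    s=telemetry.state(); R=Ro.from_rotvec(s["tcp_rot"]).as_matrix()
    g=s["tool_pos"]+R@[.0613,0,0]
    print("t",round(s["time"],2),"grasp",g.round(4),"w",round(s["grip_width"],4),"F",np.round(s["contact_force"],1),"go cm",(R.T@(np.array([x,y,z])-g)*100).round(2)); return R
E
python3 -c "
from h import *
R=togo(.446,-.307,.2); print(R.round(3)); togo(.602,-.325,.2)"
```

```text
t 0.15 grasp [0.2651 0.538  0.2405] w 0.088 F [ 0.5 -0.4 -0.1] go cm [  4.15 -67.8   53.58]
[[-0.001  0.442  0.897]
 [-0.001  0.897 -0.442]
 [-1.    -0.002 -0.   ]]
t 0.15 grasp [0.2651 0.538  0.2405] w 0.088 F [ 0.5 -0.4 -0.1] go cm [  4.14 -62.52  68.37]
```

```bash
python3 -m inch '[[0.2,-2,1.6,0,0,0,0.6],[0.2,-3.4,2.7,0,0,0,0.6],[0.2,-3.4,2.7,0,0,0,0.6],[0.2,-3.4,2.7,0,0,0,0.6],[0.2,-3.4,2.7,0,0,0,0.6],[0.2,-3.4,2.7,0,0,0,0.6],[0.2,-3.4,2.7,0,0,0,0.6],[0.2,-3.4,2.7,0,0,0,0.6],[0.2,-3.4,2.7,0,0,0,0.6],[0.2,-3.4,2.7,0,0,0,0.6],[0.2,-3.4,2.7,0,0,0,0.6],[0.2,-3.4,2.7,0,0,0,0.6]]' 20
python3 -m inch '[[0.2,-3.4,2.7,0,0,0,0.6],[0.2,-3.4,2.7,0,0,0,0.6],[0.2,-3.4,2.7,0,0,0,0.6],[0.2,-3.4,2.7,0,0,0,0.6],[0.2,-3.4,2.7,0,0,0,0.6],[0.2,-3.4,2.7,0,0,0,0.6],[0.2,-3.4,2.7,0,0,0,0.6],[0.2,-2.4,1.8,0,0,0,0.6],[0,-1.2,0.9,0,0,0,0.6],[0,0,0,0,0,0,0.6],[0,0,0,0,0,0,0.6]]'
python3 - <<'E'
from h import *
from bench import read_camera
togo(.446,-.307,.2)
s=telemetry.state(); im=read_camera("wrist")[:,:,::-1].copy(); cv2.imwrite("pics/w1.png",im)
c=cam("wrist",s); print(proj(c,[.446,-.307,.08]),proj(c,[.446,-.307,.0]))
E
```

```text
time: 1.35
tool_pos: [0.3716, 0.0448, 0.2785]
tcp_rot: [0.359, 1.54, -0.359]
contact_force: [1.5, 0.5, 0.1]
grip_width: 0.0527
time: 2.45
tool_pos: [0.4445, -0.2939, 0.2627]
tcp_rot: [0.359, 1.541, -0.358]
contact_force: [1.1, 1.0, 1.4]
grip_width: 0.0526
t 2.45 grasp [ 0.4445 -0.2939  0.2014] w 0.0526 F [1.1 1.  1.4] go cm [ 0.14 -1.11  0.72]
[245.54509443 199.32789598] [247.92000783 179.60404256]
```

View pics/w1.png

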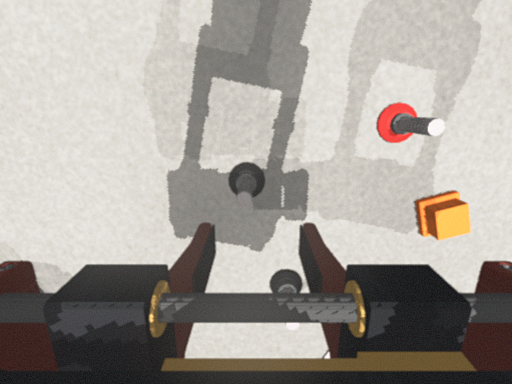

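Wrist view: foot b has its base at (247,180) and stem top at (244,201), within 2 px of my predictions. Foot a is at (286,283) and the red decoy at (398,122). Next I descend on b.

```bash
python3 -m inch '[[0,-0.6,0.4,0,0,0,0.6],[1,-0.5,0.3,0,0,0,0.6],[3,0,0,0,0,0,0.6],[3,0,0,0,0,0,0.6],[3,0,0,0,0,0,0.6],[2,0,0,0,0,0,0.6],[1.5,0,0,0,0,0,0.6],[1,0,0,0,0,0,0.6],[0.5,0,0,0,0,0,0.6],[0,0,0,0,0,0,0.6],[0,0,0,0,0,0,0.6]]'
python3 - <<'E'
from h import *
from bench import read_camera
togo(.446,-.307,.051)
cv2.imwrite("pics/w2.png",read_camera("wrist")[:,:,::-1])
E
```

```text
time: 3.6
tool_pos: [0.4463, -0.308, 0.1137]
tcp_rot: [0.358, 1.539, -0.359]
contact_force: [0.3, -0.1, -0.7]
grip_width: 0.0525
t 3.6 grasp [ 0.4464 -0.3081  0.0524] w 0.0525 F [ 0.3 -0.1 -0.7] go cm [ 0.14  0.08 -0.09]
```

View pics/w2.png

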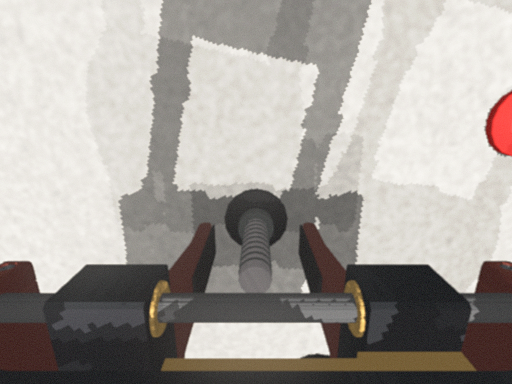

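The stem, (256,215) to (256,290), is centred between the jaws. I close, then lift.

```bash
python3 -m inch '[[0,0,0,0,0,0,0.1],[0,0,0,0,0,0,0.1],[0,0,0,0,0,0,0.1],[0,0,0,0,0,0,0.1],[0,0,0,0,0,0,0.1],[0,0,0,0,0,0,0.1],[-0.5,0,0,0,0,0,0.1],[-1,0,0,0,0,0,0.1],[-2,0,0,0,0,0,0.1],[-3,0,0,0,0,0,0.1],[-3.5,0,0,0,0,0,0.1],[-2,0,0,0,0,0,0.1]]' 30
python3 - <<'E'
from h import *
from bench import read_camera
togo(.464,.232,.17);togo(.535,.277,.17)
cv2.imwrite("pics/w3.png",read_camera("wrist")[:,:,::-1])
E
```

```text
time: 4.85
tool_pos: [0.4463, -0.308, 0.2368]
tcp_rot: [0.357, 1.537, -0.36]
contact_force: [0.2, -0.0, -2.0]
grip_width: 0.0154
t 4.85 grasp [ 0.4465 -0.3082  0.1755] w 0.0154 F [ 0.2 -0.  -2. ] go cm [  0.41  49.23 -22.31]
t 4.85 grasp [ 0.4465 -0.3082  0.1755] w 0.0154 F [ 0.2 -0.  -2. ] go cm [  0.42  56.4  -17.93]
```

View pics/w3.png

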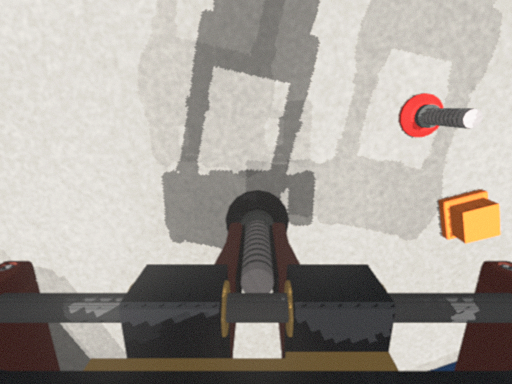

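Foot b is held (width 15.4 mm) and upright. I carry it to the far pocket (.535,.277).

```bash
python3 -m inch '[[0,1,-0.3,0,0,0,0.1],[0,2,-0.65,0,0,0,0.1],[0,3,-1,0,0,0,0.1],[0,4,-1.25,0,0,0,0.1],[0,4.2,-1.33,0,0,0,0.1],[0,4.2,-1.33,0,0,0,0.1],[0,4.2,-1.33,0,0,0,0.1],[0,4.2,-1.33,0,0,0,0.1],[0,4.2,-1.33,0,0,0,0.1],[0,4.2,-1.33,0,0,0,0.1],[0,4.2,-1.33,0,0,0,0.1],[0,4.2,-1.33,0,0,0,0.1]]'
python3 -m inch '[[0,4.2,-1.33,0,0,0,0.1],[0,4,-1.25,0,0,0,0.1],[0,3,-1,0,0,0,0.1],[0,2,-0.65,0,0,0,0.1],[0,1,-0.3,0,0,0,0.1],[0,0,0,0,0,0,0.1],[0,0,0,0,0,0,0.1]]'
python3 - <<'E'
from h import *
togo(.535,.277,.17)
E
```

```text
time: 6.1
tool_pos: [0.5133, 0.1469, 0.2304]
tcp_rot: [0.358, 1.544, -0.36]
contact_force: [2.0, 0.5, -0.4]
grip_width: 0.0156
time: 6.8
tool_pos: [0.5362, 0.2913, 0.2317]
tcp_rot: [0.358, 1.542, -0.36]
contact_force: [-0.1, -0.8, -2.5]
grip_width: 0.0156
t 6.8 grasp [0.5361 0.2912 0.1704] w 0.0156 F [-0.1 -0.8 -2.5] go cm [ 0.04 -1.32  0.53]
```

```bash
python3 -m inch '[[0,-0.7,0.3,0,0,0,0.1],[0,-0.6,0.2,0,0,0,0.1],[2,0,0,0,0,0,0.1],[2.5,0,0,0,0,0,0.1],[2,0,0,0,0,0,0.1],[1,0,0,0,0,0,0.1],[0,0,0,0,0,0,0.1],[0,0,0,0,0,0,0.1]]'
python3 - <<'E'
from h import *
from bench import read_camera
togo(.535,.277,.058)
a=read_camera("wrist");b=read_camera("top")[120:300,70:280]
cv2.imwrite("pics/w4.png",np.hstack([cv2.resize(a,(400,300)),cv2.resize(b,(350,300))])[:,:,::-1])
E
```

```text
time: 7.6
tool_pos: [0.5357, 0.2777, 0.1587]
tcp_rot: [0.36, 1.54, -0.359]
contact_force: [-0.4, 0.2, -1.1]
grip_width: 0.0156
t 7.6 grasp [0.5358 0.2777 0.0974] w 0.0156 F [-0.4  0.2 -1.1] go cm [ 3.94 -0.1  -0.04]
```

View pics/w4.png

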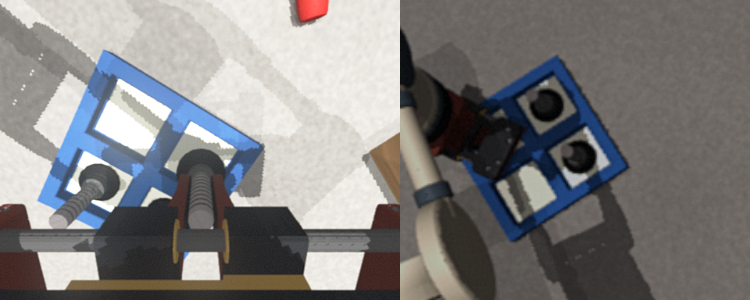

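The foot is over the far pocket at wrist (200,165). The other empty pocket is at (130,115) and the clipped feet are clear. I lower it and release.

```bash
python3 -m inch '[[1,0,0,0,0,0,0.1],[1,0,0,0,0,0,0.1],[0.8,0,0,0,0,0,0.1],[0.5,0,0,0,0,0,0.1],[0.3,0,0,0,0,0,0.1],[0.2,0,0,0,0,0,0.1],[0,0,0,0,0,0,0.1],[0,0,0,0,0,0,0.1]]'
python3 -c "
from h import *
togo(.535,.277,.058)"
```

```text
time: 8.5
tool_pos: [0.5355, 0.2781, 0.12]
tcp_rot: [0.359, 1.54, -0.359]
contact_force: [1.1, -0.8, -1.3]
grip_width: 0.0154
t 8.5 grasp [0.5355 0.2782 0.0587] w 0.0154 F [ 1.1 -0.8 -1.3] go cm [ 0.07 -0.12  0.01]
```

```bash
python3 -m inch '[[0.1,0,0,0,0,0,0.1],[0,0,0,0,0,0,0.1],[0,0,0,0,0,0,0.3],[0,0,0,0,0,0,0.45],[0,0,0,0,0,0,0.45],[0,0,0,0,0,0,0.45],[-1,0,0,0,0,0,0.45],[-2,0,0,0,0,0,0.45],[-3,0,0,0,0,0,0.45],[-4,0,0,0,0,0,0.45],[-3,0,0,0,0,0,0.45],[-1,0,0,0,0,0,0.45]]'
python3 - <<'E'
from h import *
from bench import read_camera
togo(.602,-.3255,.19)
cv2.imwrite("pics/w5.png",read_camera("wrist")[:,:,::-1])
E
```

```text
time: 9.7
tool_pos: [0.5361, 0.2784, 0.2641]
tcp_rot: [0.362, 1.535, -0.355]
contact_force: [0.4, 0.4, -0.2]
grip_width: 0.0395
t 9.7 grasp [0.5365 0.2786 0.2028] w 0.0395 F [ 0.4  0.4 -0.2] go cm [  1.14 -51.3   32.57]
```

View pics/w5.png

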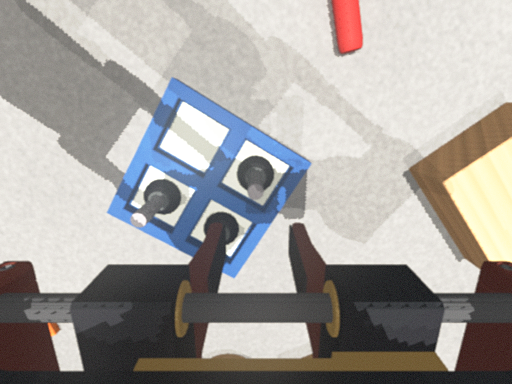

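Foot b stands in the far pocket, with its base at (256,172) well inside. Now foot a.

```bash
python3 -m inch '[[0,-1,0.64,0,0,0,0.6],[0,-2.3,1.46,0,0,0,0.6],[0,-3.4,2.16,0,0,0,0.6],[0.1,-3.8,2.41,0,0,0,0.6],[0.1,-3.8,2.41,0,0,0,0.6],[0.1,-3.8,2.41,0,0,0,0.6],[0.1,-3.8,2.41,0,0,0,0.6],[0.1,-3.8,2.41,0,0,0,0.6],[0.1,-3.8,2.41,0,0,0,0.6],[0.1,-3.8,2.41,0,0,0,0.6],[0.1,-3.8,2.41,0,0,0,0.6],[0.1,-3.8,2.41,0,0,0,0.6]]'
python3 -m inch '[[0.1,-3.8,2.41,0,0,0,0.6],[0,-3.4,2.16,0,0,0,0.6],[0,-2.3,1.46,0,0,0,0.6],[0,-1,0.64,0,0,0,0.6],[0,0,0,0,0,0,0.6],[0,0,0,0,0,0,0.6]]'
python3 - <<'E'
from h import *
from bench import read_camera
togo(.602,-.3255,.052)
s=telemetry.state(); im=read_camera("wrist")[:,:,::-1].copy(); cv2.imwrite("pics/w6.png",im)
c=cam("wrist",s); print(proj(c,[.602,-.3255,.08]),proj(c,[.602,-.3255,.0]))
E
```

```text
time: 10.95
tool_pos: [0.5861, -0.2059, 0.2464]
tcp_rot: [0.36, 1.545, -0.359]
contact_force: [0.1, -0.6, 1.0]
grip_width: 0.0527
time: 11.55
tool_pos: [0.6005, -0.3263, 0.2475]
tcp_rot: [0.36, 1.543, -0.358]
contact_force: [1.4, 0.3, 0.8]
grip_width: 0.0524
t 11.55 grasp [ 0.6004 -0.3262  0.1862] w 0.0524 F [1.4 0.3 0.8] go cm [13.42  0.12  0.14]
[258.22405554 198.40365294] [257.84240669 178.04555594]
```

View pics/w6.png

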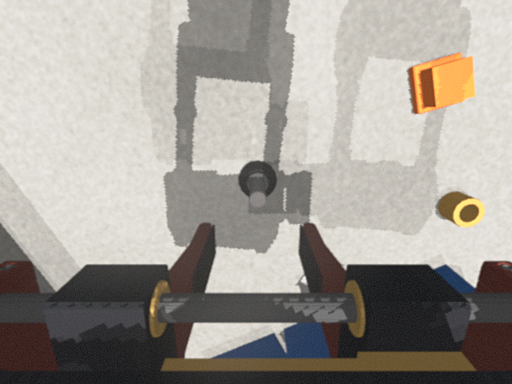

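The base at (257,179) and top at (257,200) match the prediction. I descend, grip and lift.

```bash
python3 -m inch '[[1,0.1,0.1,0,0,0,0.6],[3,0,0,0,0,0,0.6],[3,0,0,0,0,0,0.6],[2.8,0,0,0,0,0,0.6],[1.8,0,0,0,0,0,0.6],[1.2,0,0,0,0,0,0.6],[0.6,0,0,0,0,0,0.6],[0,0,0,0,0,0,0.6],[0,0,0,0,0,0,0.6]]'
python3 -c "
from h import *
togo(.602,-.3255,.052)"
python3 -m inch '[[0,0,0,0,0,0,0.1],[0,0,0,0,0,0,0.1],[0,0,0,0,0,0,0.1],[0,0,0,0,0,0,0.1],[0,0,0,0,0,0,0.1],[0,0,0,0,0,0,0.1],[-0.5,0,0,0,0,0,0.1],[-1,0,0,0,0,0,0.1],[-2,0,0,0,0,0,0.1],[-3,0,0,0,0,0,0.1],[-4,0,0,0,0,0,0.1],[-2,0,0,0,0,0,0.1]]' 30
python3 - <<'E'
from h import *
togo(.464,.2325,.175)
E
```

```text
time: 12.5
tool_pos: [0.6026, -0.3268, 0.116]
tcp_rot: [0.358, 1.539, -0.359]
contact_force: [1.0, -0.1, -0.2]
grip_width: 0.0527
t 12.5 grasp [ 0.6027 -0.3268  0.0547] w 0.0527 F [ 1.  -0.1 -0.2] go cm [ 0.27  0.09 -0.12]
time: 13.7
tool_pos: [0.6026, -0.327, 0.2451]
tcp_rot: [0.357, 1.535, -0.36]
contact_force: [0.4, -0.3, -0.4]
grip_width: 0.0157
t 13.7 grasp [ 0.6029 -0.3272  0.1838] w 0.0157 F [ 0.4 -0.3 -0.4] go cm [  0.64  44.07 -37.2 ]
```

```bash
python3 -m inch '[[0,1,-0.84,0,0,0,0.1],[0,2,-1.69,0,0,0,0.1],[0,2.8,-2.36,0,0,0,0.1],[0,3.25,-2.74,0,0,0,0.1],[0,3.25,-2.74,0,0,0,0.1],[0,3.25,-2.74,0,0,0,0.1],[0,3.25,-2.74,0,0,0,0.1],[0,3.25,-2.74,0,0,0,0.1],[0,3.25,-2.74,0,0,0,0.1],[0,3.25,-2.74,0,0,0,0.1],[0,3.25,-2.74,0,0,0,0.1],[0,3.25,-2.74,0,0,0,0.1]]'
python3 -m inch '[[0,3.25,-2.74,0,0,0,0.1],[0,2.8,-2.36,0,0,0,0.1],[0,2,-1.69,0,0,0,0.1],[0,1,-0.84,0,0,0,0.1],[0,0,0,0,0,0,0.1],[0,0,0,0,0,0,0.1]]'
python3 - <<'E'
from h import *
from bench import read_camera
togo(.464,.2325,.0607)
cv2.imwrite("pics/w7.png",read_camera("wrist")[:,:,::-1])
E
```

```text
time: 14.9
tool_pos: [0.4901, 0.1202, 0.238]
tcp_rot: [0.358, 1.543, -0.359]
contact_force: [0.4, 0.2, -0.6]
grip_width: 0.0156
time: 15.5
tool_pos: [0.4633, 0.2325, 0.239]
tcp_rot: [0.358, 1.541, -0.36]
contact_force: [0.2, -0.9, -0.4]
grip_width: 0.0151
t 15.5 grasp [0.4633 0.2325 0.1777] w 0.0151 F [ 0.2 -0.9 -0.4] go cm [11.7   0.05  0.06]
```

View pics/w7.png

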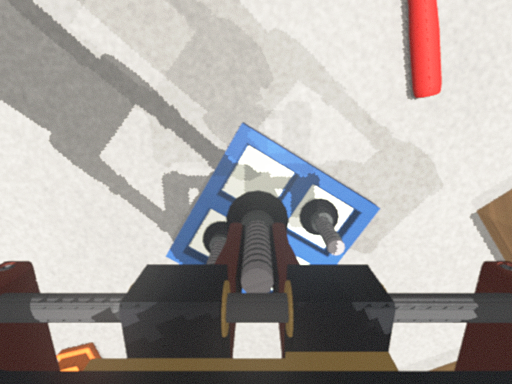

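The held foot is above the near pocket (258,170), with foot b upright at (320,215). I descend.

```bash
python3 -m inch '[[1.5,0,0,0,0,0,0.1],[2.5,0,0,0,0,0,0.1],[2.5,0,0,0,0,0,0.1],[1.5,0,0,0,0,0,0.1],[1,0,0,0,0,0,0.1],[0.8,0,0,0,0,0,0.1],[0.7,0,0,0,0,0,0.1],[0.5,0,0,0,0,0,0.1],[0.3,0,0,0,0,0,0.1],[0.1,0,0,0,0,0,0.1],[0,0,0,0,0,0,0.1],[0,0,0,0,0,0,0.1]]'
python3 -c "
from h import *
togo(.464,.2325,.0607)"
```

```text
time: 16.75
tool_pos: [0.4636, 0.2333, 0.1261]
tcp_rot: [0.359, 1.54, -0.359]
contact_force: [-0.2, 0.1, -0.7]
grip_width: 0.0158
t 16.75 grasp [0.4637 0.2333 0.0648] w 0.0158 F [-0.2  0.1 -0.7] go cm [ 0.41 -0.06  0.06]
```

```bash
python3 -m inch '[[0.2,0,0,0,0,0,0.1],[0.1,0,0,0,0,0,0.1],[0.1,0,0,0,0,0,0.1],[0,0,0,0,0,0,0.1],[0,0,0,0,0,0,0.1]]'
python3 -c "
from h import *
togo(.464,.2325,.0607)"
```

```text
time: 17.25
tool_pos: [0.4635, 0.2332, 0.1216]
tcp_rot: [0.359, 1.541, -0.359]
contact_force: [-0.4, 0.8, -0.9]
grip_width: 0.0154
t 17.25 grasp [0.4635 0.2332 0.0603] w 0.0154 F [-0.4  0.8 -0.9] go cm [-0.04 -0.04  0.08]
```

```bash
python3 -m inch '[[0.1,0,0,0,0,0,0.1],[0,0,0,0,0,0,0.1],[0,0,0,0,0,0,0.1]]'
python3 -m inch '[[0,0,0,0,0,0,0.3],[0,0,0,0,0,0,0.45],[0,0,0,0,0,0,0.45],[0,0,0,0,0,0,0.45],[-1,0,0,0,0,0,0.45],[-2,0,0,0,0,0,0.45],[-3,0,0,0,0,0,0.45],[-4,0,0,0,0,0,0.45],[-3,0,0,0,0,0,0.45],[-1,0,0,0,0,0,0.45],[0,0,0,0,0,0,0.45]]'
python3 -m inch '[[0,-2,-2,0,0,0,0.45],[0,-3,-3,0,0,0,0.45],[0,-3,-3,0,0,0,0.45],[0,-3,-3,0,0,0,0.45],[0,-2,-1,0,0,0,0.45],[0,-1,0,0,0,0,0.45],[0,0,0,0,0,0,0.45],[0,0,0,0,0,0,0.45]]'
python3 - <<'E'
from h import *
from bench import read_camera
togo(.464,.2325,.0607)
b=read_camera("top")[120:300,70:280];a=read_camera("side")[100:220,150:300]
cv2.imwrite("pics/e.png",np.hstack([cv2.resize(a,(400,320),interpolation=2),cv2.resize(b,(373,320),interpolation=2)])[:,:,::-1])
E
```

```text
time: 17.55
tool_pos: [0.4635, 0.2332, 0.1206]
tcp_rot: [0.359, 1.541, -0.359]
contact_force: [0.1, -0.2, -1.3]
grip_width: 0.0156
time: 18.65
tool_pos: [0.464, 0.2334, 0.2626]
tcp_rot: [0.361, 1.538, -0.357]
contact_force: [-0.4, 0.1, 0.1]
grip_width: 0.0399
time: 19.45
tool_pos: [0.2945, 0.1607, 0.2598]
tcp_rot: [0.359, 1.542, -0.36]
contact_force: [-0.4, -0.6, 0.4]
grip_width: 0.0397
t 19.45 grasp [0.2945 0.1606 0.1985] w 0.0397 F [-0.4 -0.6  0.4] go cm [13.76 13.96 12.03]
```

View pics/e.png

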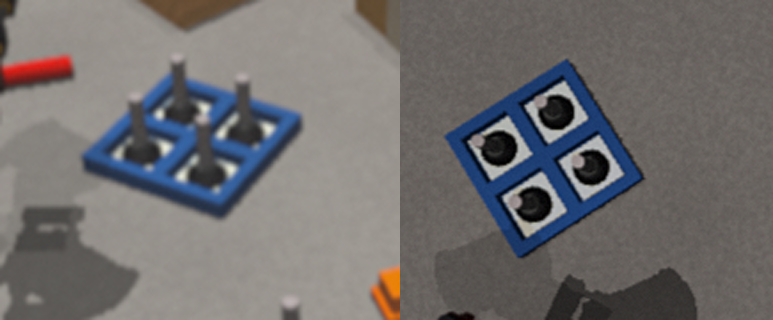

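All four pockets are filled, the feet stand upright with white floor around the bases, and the arm is clear.

```bash
python3 -c "
from bench import ticket; print(ticket.close_job())"
```

```text
the job is handed in; nothing more can be done
None
```

Both loose black feet are now in the tray, one in each empty pocket, standing upright with the stem up. I handed the job in at about 19.6 s of the 64 s allowed.

- **Final check:** the last side and top pictures show all four pockets filled. The bases lie inside the pockets with white floor visible around them. The gripper was clear of everything, and the red-based foot and orange cap were left alone.
- **Forces:** the wrist force readings I took stayed at about 3 N or less.
- **Unconfirmed contact:** the force reading did not clearly show either foot touching the pocket floor before I let go. Each may have dropped a millimetre or so, and both stood upright afterwards.
- **Measured heights:** two-view measurement put the stem tops at 79 mm and 84 mm against the stated 80 mm. I treated that as agreement. I didn't measure the tray's height separately; I used the stated 6 mm floor, and the pocket positions from the side and top cameras agreed to within about 8 mm.

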